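# Lay out seized fireworks for the record photograph

### The job

Lay out the four loose exhibits for the record photograph, one at a time and in this order: the red paper pack lying flat on the middle of the round grey plinth, the short fat tube standing centred on top of that pack, the tall slim tube standing on the white photo scale midway between its two end blocks, and last the square battery upright on the table in front of the small carton's white-taped side, centred on that side, square to it and leaving a gap of about 35 mm. Leave the tape roll and the standing torch where they are.

Things in the scene. Friction and masses are not known exactly. Their poses are not given: they have to be found in the camera images.
- pack: Loose exhibit: flat rectangular pack of firecrackers wrapped in dark red paper with a pale band across its middle, 80 mm along its x, 50 mm along its y, 25 mm high, 0.1 to 0.2 kg, starts lying flat on the table. It is the only single pack within reach; the neat columns of like packs at the far back of the table stay there. Origin: centre of its underside, z up.
- stub: Loose exhibit: short fat kraft-paper tube (solid cylinder, clay plug in its top), 48 mm diameter, 45 mm high, 0.07 to 0.14 kg, starts standing on the table. Origin: centre of its underside, z up along its axis.
- tube: Loose exhibit: tall slim kraft-paper tube (solid cylinder, clay plug in its top), 38 mm diameter, 100 mm high, 0.09 to 0.18 kg, starts standing on the table. Origin: centre of its underside, z up along its axis.
- battery: Loose exhibit: square kraft-card firework battery, 60 x 60 mm and 50 mm high, nine dark round muzzles in its top, 0.2 to 0.4 kg, starts standing on the table, muzzles up. Origin: centre of its underside, x and y square to its sides, z up.
- plinth: Target, fixed: round grey photo plinth, a flat disc 130 mm in diameter and 20 mm high. Origin: centre of its underside on the table.
- scale: Target, fixed: white photo scale with black marks, a flat plate 70 mm along its x, 160 mm along its y and 4 mm thick, with an upright white-and-black banded end block 45 mm high and 25 mm thick (along y) at either end of its y, leaving 110 mm clear between the blocks. Origin: centre of the plate's underside on the table, so midway between the blocks; the plate's top is 4 mm above it. Its x points roughly away from the robot (turned at most 17 degrees).
- carton: Target, fixed: small open brown carton 110 x 110 mm and 60 mm high, with kraft tubes lying inside. The rim of one side, the one facing the robot (its -x side, turned at most 15 degrees), is marked with a 16 mm wide strip of white tape. Origin: centre of its underside on the table; the white-taped side is the plane 55 mm along -x. With a 35 mm gap the battery's centre is 120 mm along -x.
- tape: Bystander, loose: roll of brown packing tape lying flat near the robot, 80 mm outside and 52 mm hole diameter, 45 mm high. Not to be moved. Origin: centre of its underside.
- torch: Bystander, loose: silver-grey torch standing on its head on the right, 42 mm diameter at the foot, 30 mm above, 110 mm high; tips easily. Not to be moved. Origin: centre of its underside.
Not all that is in view belongs to the job. There is more than one size of the scale; the job needs the larger. What is shaped like the battery but blue is not meant.

How it is judged:
By the outcome, as a careful person would: the job done as asked, in the order asked, and still so for the second after the job is handed in, with the robot touching nothing.
It also fails if it takes over 109 s, if anything falls off the work surface, if the arm or the gripper's body presses on something with over 40 N, if the wrist force passes 120 N, or if a joint passes its speed limit or range.

### The arm

A 7-joint arm with a two-finger parallel gripper is mounted at the origin on the work surface. World frame = base frame: x ahead of the robot, y to its left, z up, the work surface at z = 0. Lengths are in m, angles in rad, forces in N, time in s.
With the tool pointing down it reaches from about 0.425 to 1.025 m from the base axis. Payload 9.4 kg.
Tool frame: the origin (TCP) lies at the very end of the fingers, on their centre line; the grasp point (between the pads) lies 19 mm behind it; z points along the fingers, y is the line along which they close (so a half turn about z gives the same grasp; the last joint's range is limited). The gripper opens to 85 mm and grips with 20 to 120 N. Pads are 22 mm wide; open, the fingers measure 114 mm over their backs; the gripper's body (76 mm by 85 mm) begins 54 mm behind the grasp point. The pads swing forward as they close: fully open they stand 13 mm farther back than shut.
Start: joints at [1.045, 0.599, -0.003, 1.599, 0.002, 0.943, -0.08], TCP at [0.315, -0.653, 0.231] pointing down, gripper open.
Joint ranges: [-2.57, 2.57], [-0.35, 1.97], [-1.29, 1.29], [0.11, 2.56], [-1.05, 4.19], [0.11, 1.86], [-2.63, 2.63]. Speed limits (rad/s): [2.22, 2.22, 3.01, 3.01, 3.14, 3.14, 3.14].

### API

Orientations are given as a unit quaternion [w, x, y, z].
In Python, from bench import ctrl gives the robot as it stands. The module is installed in compiled form; this text tells all that it offers.
- The arm moves only by the shell command python3 -m inch 'ROWS' [FORCE]. ROWS is text: rows parted by semicolons, each of 7 numbers parted by spaces: the finger opening in m, from 0 to 0.0854, then the shift along the world's x, y, z in m, then the turn, a rotation vector about the world's x, y, z in degrees. In form: gripper tx ty tz ax ay az; .... A call has 1 to 20 rows; each row is the pose to reach, as a shift and turn from the pose commanded when the call began; what a row does not reach only later rows make up. A row lasts 1/8 s, in which the tool goes at most 62.5 mm and 10.7 degrees, less where a joint would pass 70% of its speed; a pose out of reach is approached as far as the arm can. A call with a gripper value outside its range is refused whole. The fingers move at their own pace and stop on an object; FORCE is the grip in N (left out, the last holds). Time passes only in rows, so rows that repeat a pose let the fingers close. It gives the time, the measured TCP pose, the force, the opening and the grip force at its end, in the units of the state.
- ctrl.get_obs(): the state, without advancing time (a new reading comes with each control period).
- ctrl.snapshot(name): name is "scene" or "top" or "wrist"; returns a dict with "frame" (384x512x3 uint8, blue, green, red), "mtx" (3x3 intrinsics, pixels), "rvec" (rotation vector, rad) and "tvec" (3), from world to camera coordinates, as OpenCV has them. Camera axes: x right, y down, z forward; pixel columns grow to the right and rows downward; lengths in m; the calibration is good to about 2 mm. A picture is of the moment at which its call begins. There is no depth.
- ctrl.finish_job(): hands the job in; it is judged then, once.
Trained networks look in the newest picture that a camera, given by its name, has taken for a name from the list of things; names that differ only in an ending like _2 or _b are one class to them, and where a whole thing is asked for, a point or a joint stands for the part that bears it (a point fixed in the world has none). Each returns a list of dicts, best first, with "conf" (0 to 1); they miss things now and then, are a little off and sometimes report something else, mostly with a low value. They report only what shows in the picture. A call takes as long as a camera call. They do not tell look-alikes from the thing itself.
- ctrl.search_frame(label, camera): "box" ([left, top, width, height] in pixels, round what is visible of it).
- ctrl.silhouettes(label, camera): "pixels" (384x512 bool, what is visible of it) and "box" ([left, top, width, height] in pixels, round what is visible of it).
- ctrl.pinpoint(label, camera): "at" ([column, row] in pixels: a listed point, or the origin of a listed thing).
The state is a dict: "clock": time; "q": joint angles; "qvel": joint speeds; "joint_torque": joint torques, N m; "position": TCP position; "tool_rot": TCP orientation; "ft_force": force on the tool from outside, world axes, zero at the start; "torque": the same for the moment, N m; "grip_width": opening from 0.0 (shut) to 1.0 (fully open); "grasp_force": force on a finger pad.
Only numpy, scipy, OpenCV 4.12 (cv2) and the standard library are available. Lean on these libraries where they do the work, as an engineer would, in place of code of your own. Each camera call takes 0.05 s, during which the arm holds its last target. There are 200 camera calls.

## Working session

There is one attempt and no reset: what is moved stays moved. The work goes in short steps, Python scripts to look and compute and a shell command to move; the robot and the scene stay as the last step left them, time stands still between calls to the robot, and variables do not carry over. Pictures are saved under pics/ and viewed, at most 14 in all, crops included, and the job is handed in when it is done.

```bash
mkdir -p pics; cat > h.py <<'E'
import numpy as np, cv2, json
from bench import ctrl
def cam(n):
    s=ctrl.snapshot(n); return s
def ray(s,uv):
    R=cv2.Rodrigues(np.array(s["rvec"],float))[0]; t=np.array(s["tvec"],float).ravel()
    d=R.T@np.linalg.inv(np.array(s["mtx"]))@np.array([uv[0],uv[1],1.0]); return -R.T@t,d
def onz(s,uv,z):
    c,d=ray(s,uv); return (c+d*(z-c[2])/d[2])
def proj(s,P):
    return cv2.projectPoints(np.array(P,float).reshape(-1,1,3),np.array(s["rvec"],float),np.array(s["tvec"],float),np.array(s["mtx"],float),None)[0].reshape(-1,2)
E
python3 - <<'E'
from h import *
np.set_printoptions(precision=3,suppress=True)
for n in("top","scene"):
    s=cam(n); cv2.imwrite(f"pics/{n}0.png",cv2.resize(s["frame"],(800,600),interpolation=cv2.INTER_CUBIC)); print(n,ray(s,(256,192)))
    for l in "pack stub tube battery plinth scale carton tape torch".split():
        for d in ctrl.pinpoint(l,n)[:4]:
            print(l,round(d["conf"],2),np.round(d["at"]),onz(s,d["at"],0)[:2])
E
```

```text
top (array([ 0.321, -0.029,  1.255]), array([ 0.151,  0.02 , -0.988]))
pack 0.87 [140. 195.] [0.498 0.362]
pack 0.5 [292. 196.] [ 0.503 -0.117]
stub 0.57 [360. 202.] [ 0.487 -0.33 ]
stub 0.54 [292. 198.] [ 0.498 -0.116]
tube 0.77 [364. 203.] [ 0.485 -0.341]
battery 0.71 [205. 198.] [0.494 0.157]
battery 0.69 [246. 191.] [0.515 0.029]
plinth 0.83 [314. 155.] [ 0.635 -0.187]
scale 0.73 [256. 143.] [0.673 0.001]
scale 0.71 [310. 258.] [ 0.312 -0.172]
carton 0.77 [177. 147.] [0.657 0.252]
tape 0.85 [249. 229.] [0.398 0.017]
torch 0.59 [389. 153.] [ 0.645 -0.426]
torch 0.49 [140. 195.] [0.498 0.361]
scene (array([1.179, 0.285, 1.035]), array([-0.525, -0.262, -0.81 ]))
pack 0.63 [405. 242.] [0.484 0.351]
stub 0.73 [241. 178.] [ 0.483 -0.108]
tube 0.65 [172. 151.] [ 0.485 -0.332]
battery 0.78 [273. 208.] [0.535 0.013]
battery 0.61 [329. 213.] [0.484 0.15 ]
battery 0.48 [339. 281.] [0.653 0.24 ]
plinth 0.63 [181. 209.] [ 0.644 -0.202]
scale 0.71 [246. 253.] [0.684 0.011]
scale 0.59 [245. 129.] [ 0.316 -0.182]
scale 0.46 [186. 209.] [ 0.637 -0.19 ]
carton 0.64 [342. 284.] [0.658 0.249]
tape 0.65 [297. 172.] [0.397 0.021]
torch 0.74 [107. 175.] [ 0.639 -0.445]
```

View pics/top0.png

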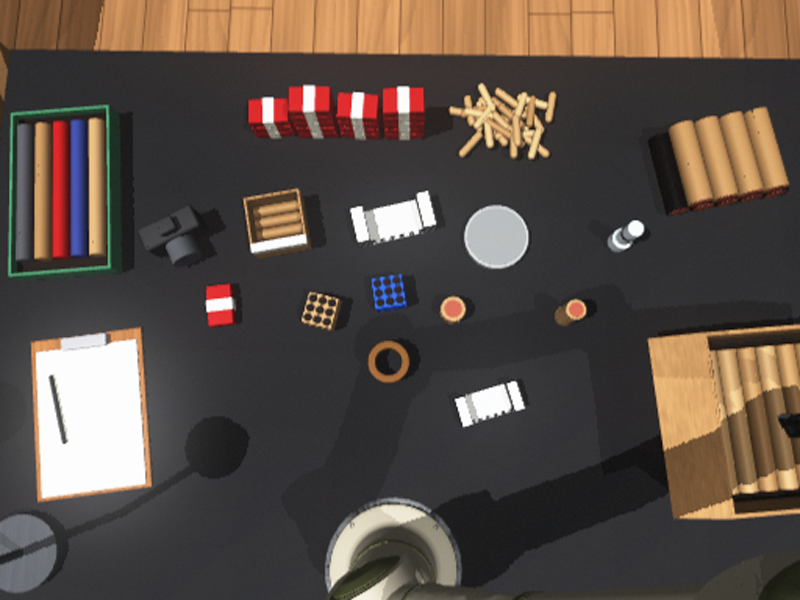

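View pics/scene0.png

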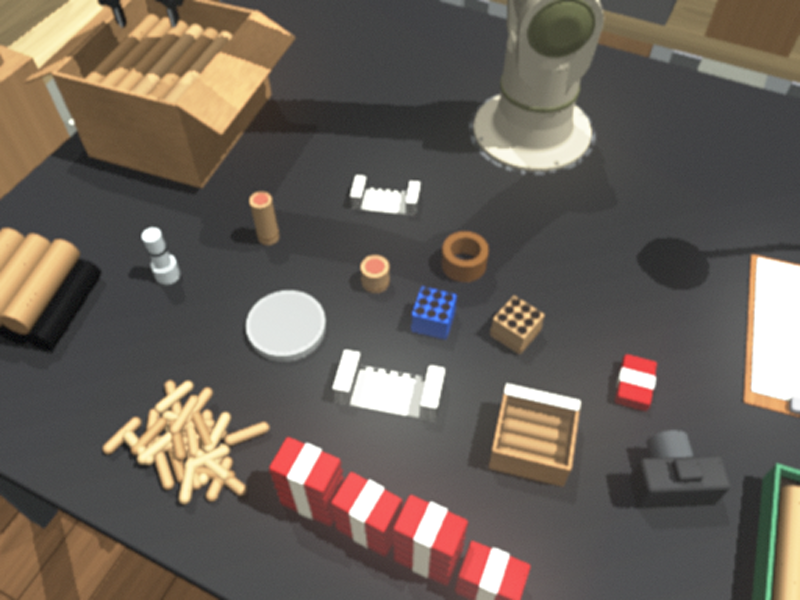

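Top view (800x600) shows these candidates:
- **Pack:** single pack at (220,305), against the columns at (265–405,110).
- **Battery:** kraft one at (321,310), against the blue one at (388,292).
- **Scale:** large one at (394,218), against the small one at (490,403).
- **Stub:** (453,309). **Tube:** (573,310), against the tubes in the crates and bundle.
- **Plinth:** (497,236). **Carton:** (277,220), white tape towards the robot.

I choose the single pack, kraft battery and large scale. Next I fit their poses using silhouettes.

```bash
cat >> h.py <<'E'
from scipy.optimize import minimize
def box(x,y,z0,z1,cy=0): return np.array([[a*x/2,cy+b*y/2,c] for a in(-1,1) for b in(-1,1) for c in(z0,z1)])
def cyl(d,z0,z1):
    a=np.linspace(0,2*np.pi,32,endpoint=False); return np.vstack([np.c_[d/2*np.cos(a),d/2*np.sin(a),a*0+z] for z in(z0,z1)])
M=dict(pack=[box(.08,.05,0,.025)],stub=[cyl(.048,0,.045)],tube=[cyl(.038,0,.1)],battery=[box(.06,.06,0,.05)],plinth=[cyl(.13,0,.02)],
 scale=[box(.07,.16,0,.004),box(.07,.025,0,.045,.0675),box(.07,.025,0,.045,-.0675)],carton=[box(.11,.11,0,.06)],tape=[cyl(.08,0,.045)],torch=[cyl(.042,0,.02),cyl(.03,0,.11)])
def render(s,parts,p,z=0,k=4):
    R=np.array([[np.cos(p[2]),-np.sin(p[2])],[np.sin(p[2]),np.cos(p[2])]])
    m=np.zeros((384*k,512*k),np.uint8)
    for P in parts:
        Q=np.c_[P[:,:2]@R.T+p[:2],P[:,2]+z]
        h=cv2.convexHull(((proj(s,Q)+.5)*k-.5).astype(np.float32)); cv2.fillConvexPoly(m,np.round(h*16).astype(np.int32),255,shift=4)
    return cv2.resize(m,(512,384),interpolation=cv2.INTER_AREA)/255.
def mask(l,n,s,p0,z=0,tol=25):
    best=None;c=proj(s,[[p0[0],p0[1],z+.02]])[0]
    for d in ctrl.silhouettes(l,n):
        b=d["box"]; e=np.hypot(b[0]+b[2]/2-c[0],b[1]+b[3]/2-c[1])
        if e<tol and (best is None or d["conf"]>best["conf"]): best=d
    return None if best is None else np.array(best["pixels"],float)
def fit(l,views,p0,z=0):
    "views: list of (snapshot,mask)"
    V=[v for v in views if v[1] is not None]
    if not V: return None
    def f(u):
        p=[p0[0]+u[0]*.01,p0[1]+u[1]*.01,p0[2]+u[2]*.1]; e=0
        for s,m in V:
            r=render(s,M[l],p,z); e+=np.abs(r-m).sum()/m.sum()
        return e/len(V)
    best=None
    for a in (0,) if l in("stub","tube","plinth","tape","torch") else (-2.5,0,2.5):
        r=minimize(f,[0,0,a],method="Nelder-Mead",options=dict(initial_simplex=np.array([[0,0,a],[1.5,0,a],[0,1.5,a],[0,0,a+1.2]]),xatol=.01,fatol=1e-4,maxiter=150))
        if best is None or r.fun<best.fun: best=r
    u=best.x; return np.array([p0[0]+u[0]*.01,p0[1]+u[1]*.01,p0[2]+u[2]*.1]),best.fun,len(V)
E
cat > m.py <<'E'
from h import *
I=dict(pack=(.495,.357,1.6),stub=(.49,-.112,0),tube=(.485,-.336,0),battery=(.49,.154,0),plinth=(.637,-.19,0),scale=(.675,.004,0.1),carton=(.657,.25,0.1),tape=(.397,.02,0),torch=(.642,-.435,0))
S={n:cam(n) for n in("top","scene")}
vs={l:[(S[n],mask(l,n,S[n],p)) for n in S] for l,p in I.items()}
for l,p in I.items():
    r=fit(l,vs[l],p)
    for v in ([None] if r is None else [vs[l],vs[l][:1],vs[l][1:]]):
        if v is None: print(l,None);continue
        r=fit(l,v,p)
        if r: print(l,np.round(r[0],4),"deg",round(np.degrees(r[0][2]),1),"err",round(r[1],3),r[2])
f=S["top"]["frame"]
cv2.imwrite("pics/crop.png",cv2.resize(f[110:240,120:380],(800,400),interpolation=cv2.INTER_CUBIC))
E
python3 m.py
```

```text
pack [0.4958 0.3541 0.1574] deg 9.0 err 0.088 2
pack [0.4976 0.355  0.1359] deg 7.8 err 0.108 1
pack [0.4952 0.3537 3.3048] deg 189.4 err 0.053 1
stub [ 0.4916 -0.1072  0.0126] deg 0.7 err 0.086 2
stub [ 0.4922 -0.1061 -0.0174] deg -1.0 err 0.098 1
stub [ 0.4907 -0.1079  0.0776] deg 4.4 err 0.047 1
tube [ 0.4888 -0.3304 -0.0605] deg -3.5 err 0.069 1
tube [ 0.4888 -0.3304 -0.0605] deg -3.5 err 0.069 1
battery [ 0.4852  0.1499 -0.2194] deg -12.6 err 0.102 2
battery [ 0.4862  0.1504 -0.2321] deg -13.3 err 0.137 1
battery [ 0.4838  0.1495 -0.2128] deg -12.2 err 0.05 1
plinth [ 0.6448 -0.1956  0.0815] deg 4.7 err 0.049 2
plinth [ 0.6465 -0.194   0.0244] deg 1.4 err 0.041 1
plinth [ 0.6429 -0.1963  0.0744] deg 4.3 err 0.026 1
scale [0.6758 0.0136 0.2346] deg 13.4 err 0.095 2
scale [0.6786 0.0148 0.2413] deg 13.8 err 0.091 1
scale [0.6741 0.0124 0.2545] deg 14.6 err 0.053 1
carton [0.6607 0.2441 0.199 ] deg 11.4 err 0.044 2
carton [0.662  0.2446 0.2085] deg 11.9 err 0.029 1
carton [0.6585 0.2432 0.1969] deg 11.3 err 0.03 1
tape [0.3893 0.0162 0.0994] deg 5.7 err 0.389 2
tape [0.3904 0.017  0.0937] deg 5.4 err 0.629 1
tape [0.3858 0.0151 0.0979] deg 5.6 err 0.099 1
torch [ 0.6415 -0.4424  0.0366] deg 2.1 err 0.129 2
torch [ 0.6436 -0.4442  0.0368] deg 2.1 err 0.097 1
torch [ 0.6371 -0.4474 -0.0748] deg -4.3 err 0.104 1
```

View pics/crop.png

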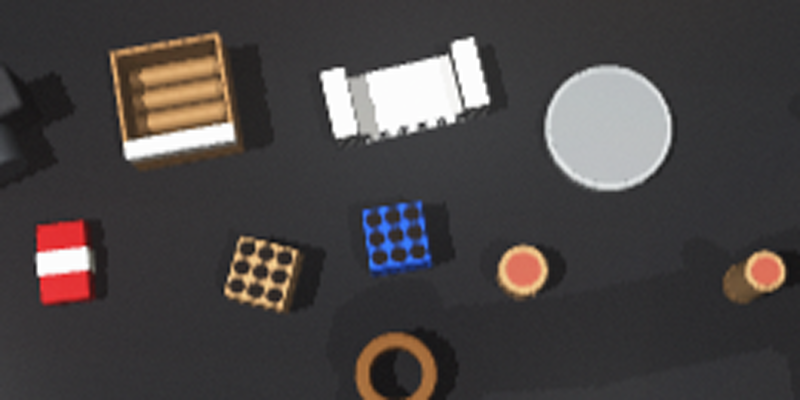

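The crop confirms the single pack (65,262), kraft battery (262,272), large scale (410,95) and plinth (608,128). Poses are good to about 2–3 mm. Next, read the tool pose.

```bash
cat > g.py <<'E'
# usage: g.py x y z yawdeg(of tool y axis wrt world y): prints shift & turn from the measured pose
import sys; from h import *
from scipy.spatial.transform import Rotation as Rt
o=ctrl.get_obs(); q=o["tool_rot"]; R=Rt.from_quat([q[1],q[2],q[3],q[0]])
y=R.as_matrix()[:,1]; z=R.as_matrix()[:,2]
yaw=np.degrees(np.arctan2(-y[0],y[1])); yaw=(yaw+90)%180-90
print("t",round(o["clock"],2),"pos",np.round(o["position"],4),"z",np.round(z,3),"yaw",round(yaw,1),"q7",round(o["q"][6],2),"F",np.round(o["ft_force"],1),"w",o["grip_width"],"gf",o["grasp_force"])
if len(sys.argv)>4:
    g=list(map(float,sys.argv[1:5]))
    print("shift",np.round(np.array(g[:3])-o["position"],4),"turn",round((g[3]-yaw+90)%180-90,1))
E
python3 g.py .496 .354 .15 9
```

```text
t 2.0 pos [ 0.3146 -0.6532  0.2313] z [-0. -0. -1.] yaw 25.7 q7 -0.08 F [ 0.4 -0.6 -0.8] w 0.9983527936562911 gf 0.0
shift [ 0.1814  1.0072 -0.0813] turn -16.7
```

```bash
python3 - <<'E'
from h import *
for n,p in(("top",(137.6,286)),("scene",(430,168)),("top",(12,352))): s=cam(n);print(n,onz(s,p,0),onz(s,p,.3))
E
python3 -m inch '0.0854 0 0.03 0.04 0 0 0; 0.0854 0.03 0.09 0.05 0 0 0; 0.0854 0.06 0.15 0.05 0 0 0; 0.0854 0.09 0.21 0.05 0 0 0; 0.0854 0.12 0.27 0.05 0 0 0; 0.0854 0.14 0.33 0.05 0 0 0; 0.0854 0.16 0.39 0.05 0 0 -4; 0.0854 0.18 0.45 0.05 0 0 -8; 0.0854 0.18 0.51 0.05 0 0 -12; 0.0854 0.18 0.57 0.05 0 0 -16.7; 0.0854 0.18 0.63 0.05 0 0 -16.7; 0.0854 0.18 0.69 0.05 0 0 -16.7; 0.0854 0.18 0.75 0.05 0 0 -16.7; 0.0854 0.18 0.81 0.05 0 0 -16.7; 0.0854 0.18 0.87 0.03 0 0 -16.7; 0.0854 0.18 0.93 0 0 0 -16.7; 0.0854 0.18 0.97 -0.04 0 0 -16.7; 0.0854 0.181 1.007 -0.08 0 0 -16.7; 0.0854 0.181 1.007 -0.081 0 0 -16.7; 0.0854 0.181 1.007 -0.081 0 0 -16.7' 40; python3 g.py .496 .354 .15 9
```

```text
top [0.21834139 0.35142007 0.        ] [0.24297912 0.26036796 0.3       ]
scene [0.22133157 0.34768662 0.        ] [0.49892643 0.32959307 0.3       ]
top [0.0201032  0.71366851 0.        ] [0.09212677 0.5360264  0.3       ]
clock: 4.65
position: [0.4957, 0.3532, 0.1503]
tool_rot: [0.0, 0.997, 0.079, -0.0]
ft_force: [0.5, -0.4, -0.6]
grip_width: 0.998
grasp_force: 0.0
t 4.65 pos [0.4957 0.3532 0.1503] z [-0.    -0.001 -1.   ] yaw 9.0 q7 -2.26 F [ 0.5 -0.4 -0.6] w 0.99763855975401 gf 0.0
shift [ 0.0003  0.0008 -0.0003] turn -0.0
```

```bash
cat > w.py <<'E'
# w.py label x y yaw [z] : wrist fit
import sys; from h import *
l=sys.argv[1]; p=list(map(float,sys.argv[2:4]))+[np.radians(float(sys.argv[4]))]; z=float(sys.argv[5]) if len(sys.argv)>5 else 0
s=cam("wrist"); m=mask(l,"wrist",s,p,z,120)
print("masked",None if m is None else m.sum()); r=fit(l,[(s,m)],p,z)
if r: print(l,np.round(r[0][:2],4),round(np.degrees(r[0][2]),1),"err",round(r[1],3))
if len(sys.argv)>6: cv2.imwrite("pics/"+sys.argv[6]+".png",s["frame"])
E
python3 w.py pack .496 .354 9 0 w1
```

```text
masked 5271.0
pack [0.4962 0.353 ] 8.4 err 0.032
```

View pics/w1.png

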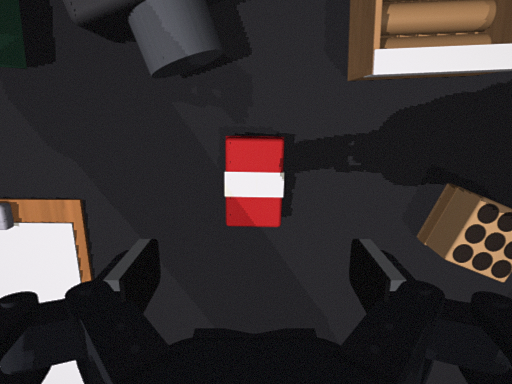

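The pack is centred at (255,182) between the open fingers and square to them, so I descend and grasp.

```bash
python3 -m inch '0.0854 0 0 -0.05 0 0 0; 0.0854 0 0 -0.1 0 0 0; 0.0854 0 0 -0.13 0 0 0; 0.0854 0 0 -0.142 0 0 0; 0.0854 0 0 -0.146 0 0 0; 0.0854 0 0 -0.146 0 0 0; 0.03 0 0 -0.146 0 0 0; 0.03 0 0 -0.146 0 0 0; 0.03 0 0 -0.146 0 0 0; 0.03 0 0 -0.146 0 0 0; 0.03 0 0 -0.146 0 0 0; 0.03 0 0 -0.146 0 0 0' 40; python3 g.py
```

```text
clock: 6.25
position: [0.4959, 0.354, 0.0052]
tool_rot: [-0.0, 0.997, 0.078, 0.0]
ft_force: [0.0, -0.3, 6.8]
grip_width: 0.573
grasp_force: 40.8
t 6.25 pos [0.4959 0.354  0.0052] z [ 0.001  0.001 -1.   ] yaw 9.0 q7 -2.31 F [ 0.  -0.3  6.8] w 0.5731551579040328 gf 40.77475905418396
```

```bash
python3 -m inch '0.03 0 0 0.03 0 0 0; 0.03 0 0 0.08 0 0 0; 0.03 0.01 -0.04 0.12 0 0 0; 0.03 0.03 -0.09 0.13 0 0 0; 0.03 0.045 -0.145 0.13 0 0 0; 0.03 0.06 -0.2 0.13 0 0 0; 0.03 0.075 -0.255 0.13 0 0 0; 0.03 0.09 -0.31 0.13 0 0 0; 0.03 0.105 -0.365 0.13 0 0 0; 0.03 0.12 -0.42 0.13 0 0 0; 0.03 0.135 -0.475 0.13 0 0 0; 0.03 0.145 -0.525 0.13 0 0 0; 0.03 0.149 -0.55 0.13 0 0 0; 0.03 0.149 -0.55 0.13 0 0 0; 0.03 0.149 -0.55 0.13 0 0 0'; python3 g.py .645 -.196 .024 9; python3 w.py plinth .645 -.196 0 0 w2; python3 w.py pack .645 -.196 9 .132
```

```text
clock: 8.12
position: [0.6444, -0.1943, 0.1342]
tool_rot: [-0.001, 0.997, 0.079, -0.0]
ft_force: [-0.6, 0.8, -1.2]
grip_width: 0.58
grasp_force: 43.0
t 8.12 pos [ 0.6444 -0.1943  0.1342] z [-0.     0.001 -1.   ] yaw 9.1 q7 -1.39 F [-0.6  0.8 -1.2] w 0.579667490323654 gf 42.95844912528992
shift [ 0.0006 -0.0017 -0.1102] turn -0.1
masked 8081.0
plinth [ 0.6445 -0.1957] 7.5 err 1.289
masked 19142.0
pack [ 0.645  -0.1942] 9.2 err 0.17
```

View pics/w2.png

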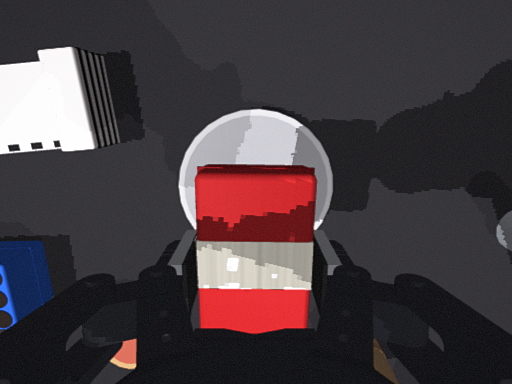

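Pack held squarely. The plinth shows with its left edge at column 180, right at 333 and top at row 110, which I'll compare with the projected model.

```bash
python3 - <<'E'
from h import *
s=cam("wrist")
for x,y in((.6447,-.1957),(.6447,-.1927),(.6477,-.1957)):
    q=proj(s,M["plinth"][0]+[x,y,0]); print(x,y,q[:,0].min(),q[:,0].max(),q[:,1].min())
E
```

```text
0.6447 -0.1957 177.81130065466124 333.24814135909924 107.70238457934114
0.6447 -0.1927 174.19438619227202 329.7314229571224 107.11788292956842
0.6477 -0.1957 178.16358593503304 334.0517916707717 103.86762230018732
```

```bash
python3 -m inch '0.03 -0.001 -0.002 -0.04 0 0 0; 0.03 -0.001 -0.002 -0.08 0 0 0; 0.03 -0.001 -0.002 -0.1 0 0 0; 0.03 -0.001 -0.002 -0.105 0 0 0; 0.03 -0.001 -0.002 -0.108 0 0 0; 0.03 -0.001 -0.002 -0.108 0 0 0; 0.03 -0.001 -0.002 -0.108 0 0 0'; python3 g.py .6435 -.1964 .0252 9
```

```text
clock: 9.25
position: [0.6441, -0.1984, 0.0273]
tool_rot: [0.0, 0.997, 0.078, 0.001]
ft_force: [-0.3, 1.1, -1.5]
grip_width: 0.577
grasp_force: 42.9
t 9.25 pos [ 0.6441 -0.1984  0.0273] z [ 0.001 -0.    -1.   ] yaw 9.0 q7 -1.43 F [-0.3  1.1 -1.5] w 0.5773115595002086 gf 42.89217710494995
shift [-0.0006  0.002  -0.0021] turn -0.0
```

```bash
python3 -m inch '0.03 -0.0005 0.0015 0 0 0 0; 0.03 -0.0005 0.0015 -0.001 0 0 0; 0.03 -0.0005 0.0015 -0.002 0 0 0; 0.03 -0.0005 0.0015 -0.002 0 0 0' ; python3 g.py; python3 -m inch '0.07 0 0 0 0 0 0; 0.0854 0 0 0 0 0 0; 0.0854 0 0 0 0 0 0; 0.0854 0 0 0 0 0 0; 0.0854 0 0 0.02 0 0 0; 0.0854 0 0 0.07 0 0 0; 0.0854 0 0 0.12 0 0 0; 0.0854 0 0 0.16 0 0 0; 0.0854 0 0 0.16 0 0 0';python3 g.py; python3 w.py plinth .6435 -.196 0 ;python3 w.py pack .6435 -.196 9 .02 w3
```

```text
clock: 9.75
position: [0.6432, -0.1966, 0.0253]
tool_rot: [0.0, 0.997, 0.079, 0.0]
ft_force: [-3.1, 1.5, 8.8]
grip_width: 0.579
grasp_force: 44.1
t 9.75 pos [ 0.6432 -0.1966  0.0253] z [ 0. -0. -1.] yaw 9.0 q7 -1.44 F [-3.1  1.5  8.8] w 0.5786480429264576 gf 44.07316446304321
clock: 10.88
position: [0.645, -0.1972, 0.1895]
tool_rot: [0.001, 0.997, 0.078, 0.004]
ft_force: [-0.3, 0.6, -0.3]
grip_width: 0.998
grasp_force: 0.0
t 10.88 pos [ 0.645  -0.1972  0.1895] z [ 0.007 -0.002 -1.   ] yaw 9.0 q7 -1.38 F [-0.3  0.6 -0.3] w 0.9980791293205339 gf 0.0
masked 7962.0
plinth [ 0.6441 -0.1955] 1.7 err 0.619
masked 4660.0
pack [ 0.6432 -0.197 ] 8.0 err 0.04
```

View pics/w3.png

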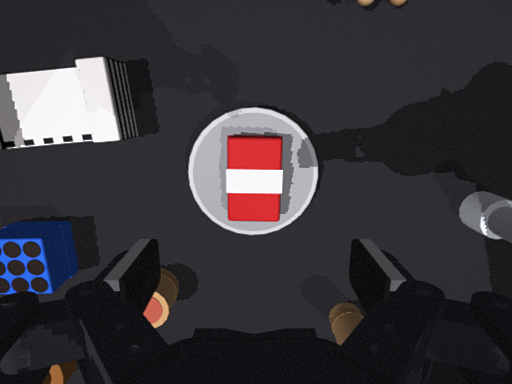

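Pack lies on the plinth: plinth spans columns 188–319, rows 107–235, pack spans columns 227–283, rows 135–222. I check centring with the filled plinth mask and refine the stub.

```bash
python3 - <<'E'
from h import *
s=cam("wrist"); p=[.6435,-.196,0]; m=mask("plinth","wrist",s,p,0,120)
c=cv2.findNonZero(m.astype(np.uint8)); f=cv2.fillConvexPoly(np.zeros((384,512),np.uint8),cv2.convexHull(c),1).astype(float)
r=fit("plinth",[(s,f)],p); print(r[0][:2],r[1])
m=mask("pack","wrist",s,p,.02,60); r=fit("pack",[(s,m)],[.6435,-.196,.15],.02); print(r)
E
python3 g.py .491 -.108 .15 9
```

```text
[ 0.64437082 -0.1957192 ] 0.013892274946935458
(array([ 0.64320442, -0.19713162,  0.15072794]), np.float64(0.05642028583205053), 1)
t 11.22 pos [ 0.6425 -0.1966  0.1832] z [-0.002  0.    -1.   ] yaw 9.0 q7 -1.38 F [-0.5  0.3 -0.4] w 0.9993928648225691 gf 0.0
shift [-0.1515  0.0886 -0.0332] turn -0.0
```

```bash
python3 -m inch '0.0854 -0.05 0.03 0 0 0 0; 0.0854 -0.1 0.06 0 0 0 0; 0.0854 -0.15 0.088 -0.02 0 0 0; 0.0854 -0.152 0.089 -0.033 0 0 0; 0.0854 -0.152 0.089 -0.033 0 0 0; 0.0854 -0.152 0.089 -0.033 0 0 0'; python3 w.py stub .491 -.108 0; python3 g.py .491 -.108 .01 9
```

```text
clock: 11.98
position: [0.4925, -0.1082, 0.1513]
tool_rot: [0.0, 0.997, 0.078, 0.0]
ft_force: [-0.8, 0.4, 0.4]
grip_width: 1.0
grasp_force: 0.0
masked 2947.0
stub [ 0.4927 -0.1081] 0.7 err 0.03
t 12.07 pos [ 0.4922 -0.1082  0.1514] z [ 0.001 -0.    -1.   ] yaw 9.0 q7 -1.53 F [ 0.2 -0.1 -0.3] w 1.0008219000380845 gf 0.0
shift [-0.0012  0.0002 -0.1414] turn 0.0
```

```bash
python3 -m inch '0.0854 0 0 -0.05 0 0 0; 0.0854 0 0 -0.1 0 0 0; 0.0854 0 0 -0.13 0 0 0; 0.0854 0 0 -0.141 0 0 0; 0.0854 0 0 -0.141 0 0 0; 0.03 0 0 -0.141 0 0 0; 0.03 0 0 -0.141 0 0 0; 0.03 0 0 -0.141 0 0 0; 0.03 0 0 -0.141 0 0 0; 0.03 0 0 -0.141 0 0 0; 0.03 0 0 -0.141 0 0 0' 30; python3 g.py
```

```text
clock: 13.45
position: [0.4917, -0.1079, 0.0115]
tool_rot: [0.0, 0.997, 0.078, 0.001]
ft_force: [-1.2, -0.1, 7.6]
grip_width: 0.555
grasp_force: 29.7
t 13.45 pos [ 0.4917 -0.1079  0.0115] z [ 0.002 -0.    -1.   ] yaw 9.0 q7 -1.64 F [-1.2 -0.1  7.6] w 0.5548576444471969 gf 29.736844897270203
```

```bash
python3 -m inch '0.03 0 0 0.05 0 0 0; 0.03 0 0 0.1 0 0 0; 0.03 0.03 -0.02 0.12 0 0 0; 0.03 0.08 -0.05 0.12 0 0 0; 0.03 0.12 -0.07 0.12 0 0 0; 0.03 0.152 -0.089 0.12 0 0 0; 0.03 0.152 -0.089 0.12 0 0 0; 0.03 0.152 -0.089 0.08 0 0 0; 0.03 0.152 -0.089 0.06 0 0 0; 0.03 0.152 -0.089 0.05 0 0 0; 0.03 0.152 -0.089 0.05 0 0 0; 0.03 0.152 -0.089 0.05 0 0 0' ; python3 g.py .6436 -.1968 .0565 9;  python3 w.py stub .6436 -.1968 0 .047 w4;python3 - <<'E'
from h import *
for n in("top","scene"):
    s=cam(n)
    for l,p,z in(("plinth",(.644,-.196,0),0),("stub",(.6436,-.1968,0),.05)):
        m=mask(l,n,s,p,z); r=fit(l,[(s,m)],p,z); print(n,l,r)
E
```

```text
clock: 14.95
position: [0.6436, -0.1967, 0.0612]
tool_rot: [0.0, 0.997, 0.079, 0.001]
ft_force: [-0.3, 0.1, -1.8]
grip_width: 0.554
grasp_force: 32.0
t 14.95 pos [ 0.6436 -0.1967  0.0612] z [ 0.001 -0.    -1.   ] yaw 9.0 q7 -1.45 F [-0.3  0.1 -1.8] w 0.5537543435918937 gf 32.04615890979767
shift [ 0.     -0.0001 -0.0047] turn -0.0
masked 13168.0
stub [ 0.6435 -0.1971] 9.3 err 0.016
top plinth (array([ 0.64353869, -0.19374079,  0.00181072]), np.float64(1.465281752340576), 1)
top stub None
scene plinth (array([ 0.64307798, -0.19739819, -0.02805009]), np.float64(0.8336443542934415), 1)
scene stub (array([ 0.64374422, -0.19766834,  0.02305382]), np.float64(0.5031333463618005), 1)
```

View pics/w4.png

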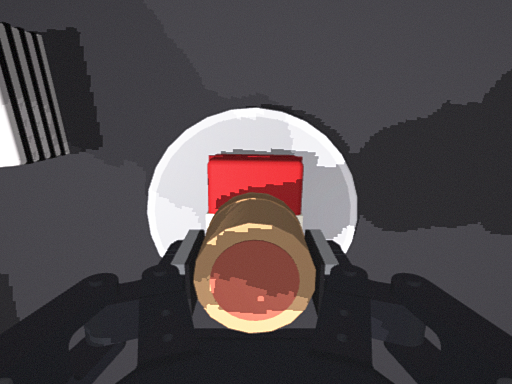

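The stub (255,262) sits over the band, centred left and right on the pack (207–303). I lower about 4.5 mm to contact and release.

```bash
python3 -m inch '0.03 0 0 -0.002 0 0 0; 0.03 0 0 -0.0035 0 0 0; 0.03 0 0 -0.0045 0 0 0; 0.03 0 0 -0.0045 0 0 0'; python3 g.py; python3 -m inch '0.06 0 0 0 0 0 0; 0.07 0 0 0 0 0 0; 0.0854 0 0 0 0 0 0; 0.0854 0 0 0 0 0 0; 0.0854 0 0 0 0 0 0; 0.0854 0 0 0.02 0 0 0; 0.0854 0 0 0.06 0 0 0; 0.0854 0 0 0.11 0 0 0; 0.0854 0 0 0.15 0 0 0; 0.0854 0 0 0.15 0 0 0; 0.0854 0 0 0.15 0 0 0'; python3 w.py stub .6436 -.1968 0 .045; python3 w.py pack .6436 -.1968 9 .02 w5;python3 g.py .489 -.3305 .2 0
```

```text
clock: 15.85
position: [0.6429, -0.1967, 0.0566]
tool_rot: [0.0, 0.997, 0.079, -0.0]
ft_force: [-3.2, 1.5, 7.5]
grip_width: 0.555
grasp_force: 33.1
t 15.85 pos [ 0.6429 -0.1967  0.0566] z [-0. -0. -1.] yaw 9.0 q7 -1.46 F [-3.2  1.5  7.5] w 0.5545264111695528 gf 33.05011689662933
clock: 17.23
position: [0.6427, -0.1968, 0.2064]
tool_rot: [0.0, 0.997, 0.079, 0.0]
ft_force: [-0.5, 0.1, -0.6]
grip_width: 0.997
grasp_force: 0.0
masked 2756.0
stub [ 0.6442 -0.1967] 1.1 err 0.026
masked 1559.0
pack [ 0.6439 -0.197 ] 7.6 err 1.779
t 17.43 pos [ 0.6425 -0.1965  0.2047] z [-0.002  0.001 -1.   ] yaw 9.0 q7 -1.39 F [ 0.  -0.1 -0.5] w 1.001352883828681 gf 0.0
shift [-0.1535 -0.134  -0.0047] turn -9.0
```

View pics/w5.png

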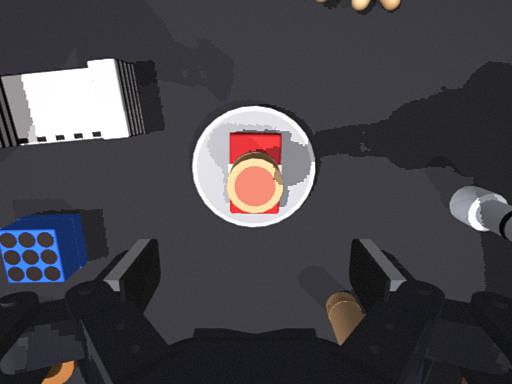

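Stub stands centred on the pack (255,185). For the tube I turn the tool so the fingers close along the scale's x, because the blocks leave no room along y.

```bash
python3 -m inch '0.0854 -0.03 -0.03 0 0 0 10; 0.0854 -0.06 -0.06 0 0 0 20; 0.0854 -0.09 -0.09 0 0 0 30; 0.0854 -0.12 -0.11 0 0 0 40; 0.0854 -0.153 -0.134 0 0 0 50; 0.0854 -0.153 -0.134 0 0 0 60; 0.0854 -0.153 -0.134 0 0 0 70; 0.0854 -0.153 -0.134 0 0 0 80; 0.0854 -0.153 -0.134 0 0 0 90; 0.0854 -0.153 -0.134 0 0 0 95; 0.0854 -0.153 -0.134 0 0 0 95; 0.0854 -0.153 -0.134 0 0 0 95';  python3 w.py tube .489 -.3305 0;python3 g.py .489 -.3305 .045 -76
```

```text
clock: 18.92
position: [0.4899, -0.3306, 0.2054]
tool_rot: [-0.0, 0.616, 0.787, 0.0]
ft_force: [0.1, 0.3, 1.1]
grip_width: 1.005
grasp_force: 0.0
masked 2189.0
tube [ 0.4866 -0.3307] 5.8 err 0.036
t 19.02 pos [ 0.4901 -0.3306  0.2056] z [-0.  0. -1.] yaw -76.0 q7 0.23 F [-0.4 -0.2  0.4] w 0.9996259193643006 gf 0.0
shift [-1.100e-03  1.000e-04 -1.606e-01] turn 0.0
```

```bash
python3 -m inch '0.0854 -0.002 0 -0.05 0 0 0; 0.0854 -0.002 0 -0.1 0 0 0; 0.0854 -0.002 0 -0.14 0 0 0; 0.0854 -0.002 0 -0.16 0 0 0; 0.0854 -0.002 0 -0.16 0 0 0; 0.0854 -0.002 0 -0.16 0 0 0; 0.02 -0.002 0 -0.16 0 0 0; 0.02 -0.002 0 -0.16 0 0 0; 0.02 -0.002 0 -0.16 0 0 0; 0.02 -0.002 0 -0.16 0 0 0; 0.02 -0.002 0 -0.16 0 0 0; 0.02 -0.002 0 -0.16 0 0 0; 0.02 -0.002 0 -0.16 0 0 0' 30; python3 g.py .676 .013 .2 -76
```

```text
clock: 20.65
position: [0.4881, -0.331, 0.0464]
tool_rot: [0.0, 0.616, 0.788, -0.0]
ft_force: [-1.1, -0.5, 6.7]
grip_width: 0.441
grasp_force: 31.6
t 20.65 pos [ 0.4881 -0.331   0.0464] z [ 0.    -0.001 -1.   ] yaw -76.0 q7 0.03 F [-1.1 -0.5  6.7] w 0.4408496820380995 gf 31.590837836265564
shift [0.1879 0.344  0.1536] turn -0.0
```

```bash
python3 -m inch '0.02 0 0 0.05 0 0 0; 0.02 0 0 0.1 0 0 0; 0.02 0 0 0.14 0 0 0; 0.02 0.03 0.05 0.15 0 0 0; 0.02 0.055 0.1 0.15 0 0 0; 0.02 0.08 0.15 0.15 0 0 0; 0.02 0.11 0.2 0.15 0 0 0; 0.02 0.135 0.25 0.15 0 0 0; 0.02 0.16 0.3 0.15 0 0 0; 0.02 0.18 0.33 0.15 0 0 0; 0.02 0.188 0.344 0.14 0 0 0; 0.02 0.188 0.344 0.12 0 0 0; 0.02 0.188 0.344 0.12 0 0 0; 0.02 0.188 0.344 0.12 0 0 0'; python3 g.py .676 .013 .05 -76; python3 w.py scale .676 .013 13.8 0 w6;python3 w.py tube .676 .013 0 .12
```

```text
clock: 22.4
position: [0.6755, 0.0114, 0.1654]
tool_rot: [-0.0, 0.616, 0.787, -0.001]
ft_force: [-0.2, -0.2, -0.5]
grip_width: 0.437
grasp_force: 31.2
t 22.4 pos [0.6755 0.0114 0.1654] z [-0.001 -0.001 -1.   ] yaw -76.1 q7 -0.36 F [-0.2 -0.2 -0.5] w 0.43725153827122415 gf 31.243337988853455
shift [ 0.0005  0.0016 -0.1154] turn 0.1
masked 8248.0
scale [0.6757 0.0125] 14.2 err 0.689
masked 12127.0
tube [0.6749 0.0179] 0.4 err 0.251
```

View pics/w6.png

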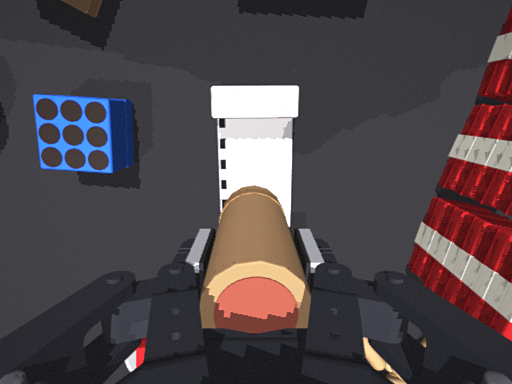

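The tube (254) is centred across the plate (218–293). I compare the visible end block (corners near (211,86) and (299,86), inner top edge at row 118) with the model.

```bash
python3 - <<'E'
from h import *
s=cam("wrist")
for p in((.676,.0135,14),(.676,.0165,14),(.674,.0135,14)):
    a=np.radians(p[2]);R=np.array([[np.cos(a),-np.sin(a)],[np.sin(a),np.cos(a)]])
    P=[(.035,.08,.045),(-.035,.08,.045),(.035,.055,.045),(-.035,.055,.045),(-.035,0,.004),(.035,0,.004)]
    Q=[[*(R@np.array(q[:2])+p[:2]),q[2]] for q in P]; print(p,np.round(proj(s,Q)).tolist())
m=mask("scale","wrist",s,(.676,.013),0,150); ys,xs=np.nonzero(m); print(xs.min(),xs.max(),ys.min(),ys.max())
E
```

```text
(0.676, 0.0135, 14) [[298.0, 86.0], [210.0, 86.0], [297.0, 118.0], [211.0, 118.0], [218.0, 174.0], [290.0, 174.0]]
(0.676, 0.0165, 14) [[299.0, 82.0], [210.0, 82.0], [298.0, 115.0], [212.0, 115.0], [219.0, 171.0], [291.0, 171.0]]
(0.674, 0.0135, 14) [[296.0, 85.0], [207.0, 85.0], [295.0, 118.0], [208.0, 118.0], [216.0, 174.0], [288.0, 174.0]]
210 296 87 220
```

```bash
python3 -m inch '0.02 0.001 0.0015 -0.05 0 0 0; 0.02 0.001 0.0015 -0.09 0 0 0; 0.02 0.001 0.0015 -0.105 0 0 0; 0.02 0.001 0.0015 -0.111 0 0 0; 0.02 0.001 0.0015 -0.111 0 0 0; 0.02 0.001 0.0015 -0.111 0 0 0'; python3 g.py .6763 .0133 .0504 -76
```

```text
clock: 23.45
position: [0.6779, 0.0149, 0.0562]
tool_rot: [0.001, 0.616, 0.788, 0.001]
ft_force: [0.4, -0.3, -1.4]
grip_width: 0.435
grasp_force: 31.3
t 23.45 pos [0.6779 0.0149 0.0562] z [ 0.002  0.    -1.   ] yaw -76.0 q7 -0.46 F [ 0.4 -0.3 -1.4] w 0.434661037974544 gf 31.27338945865631
shift [-0.0016 -0.0016 -0.0058] turn -0.0
```

```bash
python3 -m inch '0.02 -0.001 -0.001 -0.002 0 0 0; 0.02 -0.001 -0.001 -0.004 0 0 0; 0.02 -0.001 -0.001 -0.005 0 0 0; 0.02 -0.001 -0.001 -0.005 0 0 0'; python3 g.py .6763 .0133 .0504 -76
```

```text
clock: 23.95
position: [0.6761, 0.0136, 0.0505]
tool_rot: [0.0, 0.616, 0.788, -0.0]
ft_force: [-1.8, -0.2, 5.1]
grip_width: 0.437
grasp_force: 31.8
t 23.95 pos [0.6761 0.0136 0.0505] z [ 0.    -0.001 -1.   ] yaw -76.0 q7 -0.47 F [-1.8 -0.2  5.1] w 0.43675957411336347 gf 31.828569173812866
shift [ 0.0002 -0.0003 -0.0001] turn -0.0
```

```bash
python3 -m inch '0.05 0 0 0 0 0 0; 0.06 0 0 0 0 0 0; 0.0854 0 0 0 0 0 0; 0.0854 0 0 0 0 0 0; 0.0854 0 0 0 0 0 0; 0.0854 0 0 0.02 0 0 0; 0.0854 0 0 0.06 0 0 0; 0.0854 0 0 0.11 0 0 0; 0.0854 0 0 0.16 0 0 0; 0.0854 0 0 0.2 0 0 0; 0.0854 0 0 0.2 0 0 0'; python3 w.py tube .676 .0135 0 .004; python3 w.py scale .676 .0135 14 0 w7;python3 g.py .485 .15 .2 -12.5
```

```text
clock: 25.32
position: [0.6775, 0.0147, 0.255]
tool_rot: [0.003, 0.615, 0.788, 0.002]
ft_force: [-0.8, -0.0, 0.1]
grip_width: 1.003
grasp_force: 0.0
masked 1516.0
tube [0.675  0.0142] 0.3 err 0.067
masked 6395.0
scale [0.6754 0.0128] 14.4 err 0.311
t 25.52 pos [0.6754 0.0135 0.2491] z [-0.001 -0.    -1.   ] yaw -76.0 q7 -0.29 F [-0.2  0.7 -0.2] w 1.0016028664470986 gf 0.0
shift [-0.1904  0.1365 -0.0491] turn 63.5
```

View pics/w7.png

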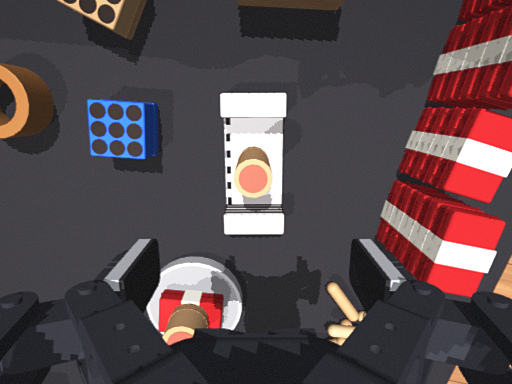

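Tube stands at (252,172), midway between the blocks (rows 105 and 222). Now the battery: fingers across its y sides, which later lie parallel to the carton's taped side.

```bash
python3 -m inch '0.0854 -0.03 0.03 0 0 0 10; 0.0854 -0.07 0.05 0 0 0 20; 0.0854 -0.11 0.08 0 0 0 30; 0.0854 -0.15 0.11 0 0 0 40; 0.0854 -0.19 0.137 -0.03 0 0 50; 0.0854 -0.19 0.137 -0.05 0 0 60; 0.0854 -0.19 0.137 -0.05 0 0 63.5; 0.0854 -0.19 0.137 -0.05 0 0 63.5; 0.0854 -0.19 0.137 -0.05 0 0 63.5';  python3 w.py battery .485 .15 -12.5 0 w8;python3 g.py .485 .15 .012 -12.5
```

```text
clock: 26.65
position: [0.486, 0.1507, 0.1995]
tool_rot: [-0.0, 0.11, 0.994, 0.0]
ft_force: [0.6, 0.3, 0.6]
grip_width: 1.004
grasp_force: 0.0
masked 4198.0
battery [0.4844 0.15  ] -12.4 err 0.036
t 26.75 pos [0.4861 0.1507 0.1998] z [ 0. -0. -1.] yaw -12.6 q7 0.22 F [ 0.7 -0.5  0.4] w 0.9971795743427375 gf 0.0
shift [-0.0011 -0.0007 -0.1878] turn 0.1
```

View pics/w8.png

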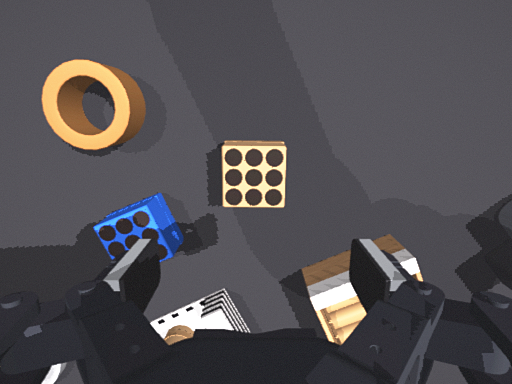

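Kraft battery square between the fingers at (254,175), with the blue one clear at (140,230). Descend.

```bash
python3 -m inch '0.0854 -0.0015 -0.0005 -0.05 0 0 0; 0.0854 -0.0015 -0.0005 -0.1 0 0 0; 0.0854 -0.0015 -0.0005 -0.15 0 0 0; 0.0854 -0.0015 -0.0005 -0.18 0 0 0; 0.0854 -0.0015 -0.0005 -0.188 0 0 0; 0.0854 -0.0015 -0.0005 -0.188 0 0 0; 0.04 -0.0015 -0.0005 -0.188 0 0 0; 0.04 -0.0015 -0.0005 -0.188 0 0 0; 0.04 -0.0015 -0.0005 -0.188 0 0 0; 0.04 -0.0015 -0.0005 -0.188 0 0 0; 0.04 -0.0015 -0.0005 -0.188 0 0 0' 40; python3 -m inch '0.04 0 0 0.04 0 0 0; 0.04 0 0 0.08 0 0 0; 0.04 0.01 0.02 0.1 0 0 0; 0.04 0.02 0.03 0.1 0 0 8; 0.04 0.03 0.04 0.1 0 0 16; 0.04 0.04 0.05 0.1 0 0 24; 0.04 0.05 0.06 0.1 0 0 24; 0.04 0.057 0.07 0.1 0 0 24; 0.04 0.057 0.07 0.1 0 0 24;0.04 0.057 0.07 0.1 0 0 24'; python3 w.py carton .66 .244 11.5 0 w9;  python3 w.py battery .542 .22 11.5 .1; python3 g.py .5424 .22 .012 11.5
```

```text
clock: 28.12
position: [0.4853, 0.1503, 0.0131]
tool_rot: [0.001, 0.109, 0.994, 0.0]
ft_force: [-1.3, -1.0, 6.5]
grip_width: 0.702
grasp_force: 42.4
clock: 29.38
position: [0.5411, 0.22, 0.1117]
tool_rot: [-0.0, -0.1, 0.995, -0.0]
ft_force: [0.0, -0.0, -2.1]
grip_width: 0.697
grasp_force: 46.0
masked None
masked 23537.0
battery [0.5402 0.2193] 11.6 err 0.213
t 29.57 pos [0.5414 0.2199 0.1118] z [ 0. -0. -1.] yaw 11.5 q7 0.43 F [ 0.3 -0.2 -3. ] w 0.6996416610093089 gf 46.033029556274414
shift [ 0.001   0.0001 -0.0998] turn 0.0
```

View pics/w9.png

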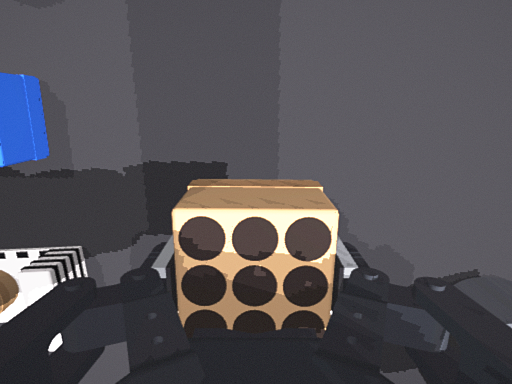

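The battery is held level. The wrist camera faces away from the carton here, so I use the averaged fit (0.660, 0.244, 11.5°), a method that matched close-up views for the other targets. Lower it.

```bash
python3 -m inch '0.04 0.002 0 -0.04 0 0 0; 0.04 0.002 0 -0.07 0 0 0; 0.04 0.002 0 -0.09 0 0 0; 0.04 0.002 0 -0.095 0 0 0; 0.04 0.002 0 -0.095 0 0 0; 0.04 0.002 0 -0.095 0 0 0'; python3 g.py .5435 .2202 .0131 11.5; python3 - <<'E'
from h import *
for n in("top","scene"):
    s=cam(n)
    for l,p,z in(("carton",(.66,.244,.2),0),("battery",(.5427,.22,.2),.003)):
        m=mask(l,n,s,p,z); r=fit(l,[(s,m)],p,z); print(n,l,r)
E
```

```text
clock: 30.32
position: [0.544, 0.2205, 0.0177]
tool_rot: [0.001, -0.1, 0.995, 0.0]
ft_force: [-0.2, 0.1, -1.8]
grip_width: 0.694
grasp_force: 45.9
t 30.32 pos [0.544  0.2205 0.0177] z [ 0.001  0.001 -1.   ] yaw 11.5 q7 0.29 F [-0.2  0.1 -1.8] w 0.6941191517251428 gf 45.8686888217926
shift [-0.0005 -0.0003 -0.0046] turn -0.0
top carton (array([0.70266801, 0.20536071, 0.67760821]), np.float64(12.033280339162694), 1)
top battery (array([0.52498743, 0.21751672, 0.8366836 ]), np.float64(1.8342419894787183), 1)
scene carton (array([0.6571507 , 0.24384426, 0.20778176]), np.float64(0.024397749067380445), 1)
scene battery (array([0.54312988, 0.22236455, 0.05701773]), np.float64(0.324051258298595), 1)
```

```bash
python3 -m inch '0.04 -0.0005 0 -0.002 0 0 0; 0.04 -0.0005 0 -0.0035 0 0 0; 0.04 -0.0005 0 -0.0045 0 0 0; 0.04 -0.0005 0 -0.0045 0 0 0'; python3 g.py; python3 -m inch '0.065 0 0 0 0 0 0; 0.07 0 0 0 0 0 0; 0.0854 0 0 0 0 0 0; 0.0854 0 0 0 0 0 0; 0.0854 0 0 0 0 0 0; 0.0854 0 0 0.02 0 0 0; 0.0854 0 0 0.07 0 0 0; 0.0854 -0.02 0 0.13 0 0 0; 0.0854 -0.02 0 0.19 0 0 0; 0.0854 -0.02 0 0.24 0 0 0; 0.0854 -0.02 0 0.24 0 0 0; 0.0854 -0.02 0 0.24 0 0 0'; python3 - <<'E'
from h import *
for n in("wrist","scene"):
    s=cam(n); cv2.imwrite(f"pics/e_{n}.png",s["frame"])
    for l,p,z in(("carton",(.66,.244,.2),0),("battery",(.5427,.22,.2),0)):
        m=mask(l,n,s,p,z,60); r=fit(l,[(s,m)],p,z); print(n,l,r)
E
```

```text
clock: 31.12
position: [0.543, 0.2202, 0.0132]
tool_rot: [0.0, -0.1, 0.995, -0.0]
ft_force: [-2.4, -3.9, 10.6]
grip_width: 0.7
grasp_force: 47.3
t 31.12 pos [0.543  0.2202 0.0132] z [ 0.001 -0.001 -1.   ] yaw 11.5 q7 0.28 F [-2.4 -3.9 10.6] w 0.6996929694304419 gf 47.323288321495056
clock: 32.62
position: [0.5229, 0.2197, 0.2518]
tool_rot: [-0.0, -0.1, 0.995, -0.0]
ft_force: [0.0, -0.7, -0.8]
grip_width: 1.001
grasp_force: 0.0
wrist carton (array([0.65863261, 0.24334797, 0.19863626]), np.float64(0.016626362237366916), 1)
wrist battery (array([0.54168437, 0.21975991, 0.19996111]), np.float64(0.04151870722042097), 1)
scene carton None
scene battery (array([0.53986261, 0.22043962, 0.1881857 ]), np.float64(0.05717107481813363), 1)
```

View pics/e_wrist.png

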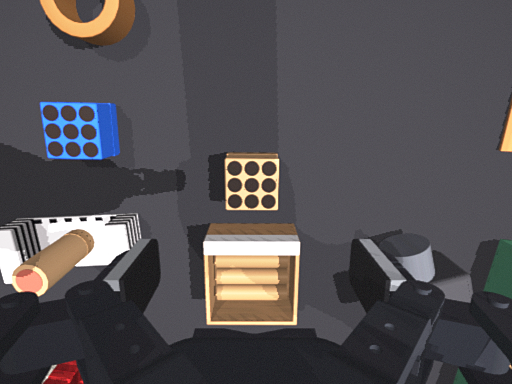

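View pics/e_scene.png

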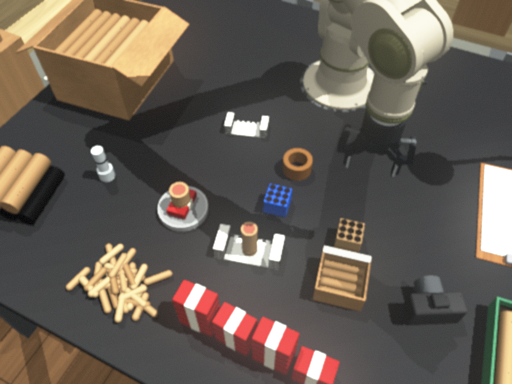

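The battery (252,182) stands square and centred before the taped side (252,243), with a gap of about 34 mm. All other exhibits, the tape roll and the torch are in place, so I hand in.

```bash
python3 -c "
from bench import ctrl
print(ctrl.finish_job())"
```

```text
the job is handed in; nothing more can be done
None
```

I placed all four exhibits in the order asked and handed the job in at about 33 s of robot time; in the last camera check the pack, stub and tube sat within about 2 mm of centre, the battery was square to the carton with a gap of about 34 mm, and the tape roll and torch had not been touched.

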